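# Fit the shaker platform and stack the culture dishes on it

## Robot

A 6-joint arm with a two-finger parallel gripper is mounted at the origin on the work surface. World frame = base frame: x ahead of the robot, y to its left, z up, the work surface at z = 0. Lengths are in m, angles in rad, forces in N, time in s.
With the tool pointing down it reaches from about 0.4 to 0.925 m from the base axis. Payload 12.5 kg.
Tool frame: the origin (TCP) lies at the very end of the fingers, on their centre line; the grasp point (between the pads) lies 19 mm behind it; x points along the fingers, z is the direction in which the jaws open and shut, and the axes are right-handed (so a half turn about x gives the same grasp; the last joint's range is limited). The gripper opens to 95 mm and grips with 3 to 60 N. Pads are 20 mm wide; open, the fingers measure 119 mm over their backs; the gripper's body (75 mm by 180 mm) begins 59 mm behind the grasp point.
Start: joints at [1.06, 0.491, 1.559, -0, 1.092, -0.106], TCP at [0.246, 0.575, 0.215] pointing down, gripper open.
Joint ranges: [-3.1, 3.1], [-0.84, 2.19], [0.05, 2.79], [-1.13, 4.28], [0.06, 2.93], [-2.69, 2.69]. Speed limits (rad/s): [2.22, 2.22, 2.79, 3.14, 3.14, 3.14].

## Interface

Orientations are given as a rotation vector (axis times angle).
In Python, from cell import monitor, capture, camera_params, bot gives the robot as it stands.
- The arm moves only by the tool step_arm, never from a script. Its argument "moves" is one flat list of numbers, 5 for each row, row after row: the finger opening in cm, from 0 to 9.51, then the shift along the world's x, y, z in cm, then the turn about the world's z in degrees. In form: [claw, dx, dy, dz, turn, claw, dx, dy, dz, turn, ...]. A call has 1 to 12 rows; each row shifts and turns the commanded pose from where the row before left it; what a row does not reach is not made up. A row lasts 1/8 s, in which the tool goes at most 62.5 mm and 10.7 degrees, less where a joint would pass 70% of its speed; a pose out of reach is approached as far as the arm can. A call is refused whole if a number of a shift passes 6.25 or a number of a turn 10.7, either way. A call with a gripper value outside its range is refused whole. The fingers move at their own pace and stop on an object; "grip_force" is the grip in N (left out, the last holds). Time passes only in rows, so rows that do not move let the fingers close. It gives the time, the measured TCP pose, the force and the opening at its end, in the units of the state.
- monitor.get_obs(): the state, without advancing time (a new reading comes with each control period).
- capture(name): name is "scene" or "top" or "wrist"; returns the picture (420x560x3 uint8, red, green, blue); there is no depth.
- camera_params(name): a dict with "camera_matrix" (3x3 intrinsics, pixels), "k1" (the pictures are not rectified: a ray, as slopes to the right and down, at radius r is drawn at 1 + k1 r^2 times it, then the intrinsics apply), "eye" and "orientation" of the camera in the world. Camera axes: x right, y up, looking along -z (the intrinsics and any distortion apply to the point x, -y, -z); pixel columns grow to the right and rows downward; lengths in m; the calibration is good to about 2 mm. A picture is of the moment at which its call begins: read the wrist's pose just before it. camera_params takes no time and is no camera call; for the wrist camera it gives the pose at the moment of the call.
- bot.hand_in(): hands the job in, once; it reports no verdict.
The state is a dict: "time": time; "q": joint angles; "joint_velocities": joint speeds; "tau": joint torques, N m; "ee_pos": TCP position; "tool_rot": TCP orientation; "contact_force": force on the tool from outside, world axes, zero at the start; "torque": the same for the moment, N m; "gripper_width": finger opening in m.
Only numpy, scipy, OpenCV 4.12 (cv2) and the standard library are available. Lean on these libraries where they do the work, as an engineer would, in place of code of your own. Each camera call takes 0.05 s, during which the arm holds its last target.

## Task

Get the bench shaker ready for its run: hook the platform's bare rear edge under the lip at the back of the shaker's carriage, wherever in its stroke that has stopped, and lower the front until it lies flat inside the frame, handle towards the front. Then stack the three 60 mm culture dishes upright on it, one upon the other, centred on the marked circle, each foot fully home inside the rim of the lid below. Keep the dishes level and set them down rather than dropping them, and leave the rest of the bench as it is.

Things in the scene. Friction and masses are not known exactly. Their poses are not given: they have to be found in the camera images.
- shaker: Fixed low reciprocating bench shaker: light housing 250 x 210 x 68 mm, panel with two knobs at its front (-x) end; above it a dark carriage, a shallow tray open on top, with a lip along its rear (+x) side. Origin: on the bench, under the middle of the carriage's stroke. x points from front to rear, y left, z up.
- midstroke (a point): Centre of the carriage's floor if it were at mid-stroke (93 mm above the shaker's origin, same axes). The carriage has stopped up to 8 mm from there, to the front or the rear (x): look, or feel for its rear wall. It stands firm against 30 N. Inside it: x -77 to +77, y -62.5 to +62.5 mm; front sill and side rails 12 mm thick, 8 mm above the floor.
- lip (a point): Middle of the lower front edge of the steel lip with the carriage at mid-stroke (x = +63, z = +10 mm from the midstroke point); it shifts with the carriage. It spans the full width, is 4 mm thick and reaches back 14 mm to the rear wall: a slot 10 mm high and 14 mm deep.
- platform: Loose shaker platform, 240 to 390 g: aluminium plate 150 (x) x 120 (y) x 5 mm, on it a dark 3 mm rubber mat (x -58 to +55, y +-56). Rear strip x +55 to +75 is bare plate: it goes under the lip. Origin: centre of the underside; x points to the rear edge, z up. Fitted, it lies on the carriage's floor, centred, x alike; play 2 mm in x, 2.5 mm in y.
- handle (a point): Grip point in the platform's upright black handle, at x = -66, z = +34 mm from the platform's origin. The handle is 10 mm thick (x), 60 mm long (y), from 5 to 50 mm above the underside; pinch it across its thickness. The platform goes in only tilted, rear edge low, some 5 to 15 degrees; flat, the lip or the front sill stops it.
- circle (a point): Centre of the white circle (70 mm diameter) on top of the platform's mat, 8 mm above the platform's origin: the first dish stands here.
- dish_a: One of three alike 60 mm lidded culture dishes (stack in any order), clear with brown agar, 25 to 50 g, 16 mm high. Foot 52 mm diameter up to 6 mm; lid 60 mm diameter from 6 to 14 mm; on the lid a stacking rim 2 mm high, inside diameter 55 mm, takes the next foot. Nested pitch 14 mm; riding on the rim it is up to 2 mm high or tilted. Origin: centre of underside, z up.
- dish_b: One of three alike 60 mm lidded culture dishes (stack in any order), clear with brown agar, 25 to 50 g, 16 mm high. Foot 52 mm diameter up to 6 mm; lid 60 mm diameter from 6 to 14 mm; on the lid a stacking rim 2 mm high, inside diameter 55 mm, takes the next foot. Nested pitch 14 mm; riding on the rim it is up to 2 mm high or tilted. Origin: centre of underside, z up.
- dish_c: One of three alike 60 mm lidded culture dishes (stack in any order), clear with brown agar, 25 to 50 g, 16 mm high. Foot 52 mm diameter up to 6 mm; lid 60 mm diameter from 6 to 14 mm; on the lid a stacking rim 2 mm high, inside diameter 55 mm, takes the next foot. Nested pitch 14 mm; riding on the rim it is up to 2 mm high or tilted. Origin: centre of underside, z up.
- small_dish: Small lidded dish, 38 mm diameter, 12 mm high, no rim. Stays where it is. Origin: centre of the underside.
- large_dish: Large lidded dish, 92 mm diameter, 16 mm high. Stays where it is. Origin: centre of the underside.
- beaker: Glass beaker, 68 mm diameter, 90 mm high. Stays. Origin: centre of the underside.
- marker: Marker pen, 135 mm long, 12 mm thick, lying along its x. Stays. Origin: underside near its middle.
- forceps: Steel forceps, 125 mm long, 6 mm high, lying along its x. Stays. Origin: underside near its middle.
- vial: Glass vial with white cap, 27 mm diameter, 50 mm high. Stays. Origin: centre of the underside.
- vial_box: White open storage box with small capped vials in it, 75 (x) x 120 mm, 45 mm high. Stays. Origin: centre of the underside.
Not all that is in view belongs to the job. Leave any purple look-alike of the dish_b alone. What is shaped like the dish_a but blue is not meant.

How it is judged:
On the way, in this order (a step that is already met when the one before it is completed fails the run):
1. the platform lies flat in the carriage, its rear edge under the lip, and is let go (x of platform in the frame of shaker between -0.012 and 0.012 m and y of platform in the frame of shaker between -0.005 and 0.005 m and z of platform in the frame of shaker between 0.0905 and 0.0955 m and angle between the z axis of platform and the z axis of shaker, either way round below 0.025 rad and angle between platform's own z axis and vertical below 0.1 rad and angle between the x axis of platform and the x axis of shaker, either way round below 0.06 rad and contact force between the fingers and platform below 0.1 N), for 0.2 s.
2. a first dish stands upright on the marked circle of the fitted platform (x of platform in the frame of shaker between -0.012 and 0.012 m and y of platform in the frame of shaker between -0.005 and 0.005 m and z of platform in the frame of shaker between 0.0905 and 0.0955 m and angle between the z axis of platform and the z axis of shaker, either way round below 0.025 rad and angle between platform's own z axis and vertical below 0.1 rad and angle between the x axis of platform and the x axis of shaker, either way round below 0.06 rad and ((horizontal distance between dish_a and platform below 0.008 m and z of dish_a in the frame of platform between 0.006 and 0.01 m and angle between dish_a's own z axis and vertical below 0.03 rad) or (horizontal distance between dish_b and platform below 0.008 m and z of dish_b in the frame of platform between 0.006 and 0.01 m and angle between dish_b's own z axis and vertical below 0.03 rad) or (horizontal distance between dish_c and platform below 0.008 m and z of dish_c in the frame of platform between 0.006 and 0.01 m and angle between dish_c's own z axis and vertical below 0.03 rad))), for 0.2 s.
At the end, for the whole second after the job is handed in: Platform flat in the carriage, rear edge under the lip (5 mm sideways, 2.5 mm in height). All three 60 mm dishes upright in one stack on it, within 8 mm of the circle's centre, every foot nested (top dish's underside at most 29.4 mm above the mat), tilt under 0.03 rad, at rest (x of platform in the frame of shaker between -0.012 and 0.012 m and y of platform in the frame of shaker between -0.005 and 0.005 m and z of platform in the frame of shaker between 0.0905 and 0.0955 m and angle between the z axis of platform and the z axis of shaker, either way round below 0.025 rad and angle between platform's own z axis and vertical below 0.1 rad and angle between the x axis of platform and the x axis of shaker, either way round below 0.06 rad and horizontal distance between each of dish_a, dish_b, dish_c and platform below 0.008 m and z of dish_a in the frame of platform between 0.006 and 0.0374 m and angle between each of dish_a, dish_b, dish_c's own z axis and vertical below 0.03 rad and z of dish_b in the frame of platform between 0.006 and 0.0374 m and z of dish_c in the frame of platform between 0.006 and 0.0374 m and linear speed of each of dish_a, dish_b, dish_c, platform below 0.01 m/s); the robot touches nothing.
It fails at once if a 60 mm dish tipped by more than 0.5 rad (angle between any of dish_a, dish_b, dish_c's own z axis and vertical above 0.5 rad).
It fails at once if a 60 mm dish dropped or knocked (faster than 0.45 m/s with no finger on it) ((linear speed of dish_a above 0.45 m/s and contact force between the fingers and dish_a below 0.01 N) or (linear speed of dish_b above 0.45 m/s and contact force between the fingers and dish_b below 0.01 N) or (linear speed of dish_c above 0.45 m/s and contact force between the fingers and dish_c below 0.01 N)).
It fails at once if another thing on the bench moved by more than 25 mm (distance of any of small_dish, large_dish, beaker, marker, forceps, vial, vial_box from where it was at the start of the episode above 0.025 m).
It also fails if it takes over 72 s, if anything falls off the work surface, if the arm or the gripper's body presses on something with over 40 N, if the wrist force passes 120 N, or if a joint passes its speed limit or range.

## Working session

There is one attempt and no reset: what is moved stays moved. The work goes in short steps, Python scripts to look and compute and a tool call to move; the robot and the scene stay as the last step left them, time stands still between calls to the robot, and variables do not carry over. Pictures are saved under pics/ and viewed, and the job is handed in when it is done.

Besides the shell and the picture viewer there is one more tool, called in YAML: its name, and indented under it one key for each argument. step_arm: Moves the arm, as the interface text tells. Its arguments: {"type":"object","properties":{"moves":{"type":"array","items":{"type":"number"}},"grip_force":{"type":"number"}},"required":["moves"]}

```bash
mkdir -p pics; ls
python3 - <<'E'
from cell import monitor, capture, camera_params, bot
import cv2
o=monitor.get_obs(); print({k:(o[k]) for k in o})
for n in ("scene","top","wrist"):
    p=camera_params(n); print(n,p)
    im=capture(n); cv2.imwrite(f"pics/{n}0.png",im[:,:,::-1])
E
```

```text
pics
{'time': 0.0, 'q': array([ 1.06039471e+00,  4.91577274e-01,  1.55945930e+00,  2.08809342e-05,
        1.09168519e+00, -1.05605280e-01]), 'joint_velocities': array([ 5.21230024e-04,  2.95465506e-04,  5.63158847e-04,  4.91767230e-06,
       -1.26190024e-03, -6.86412835e-04]), 'tau': array([ 2.64660885e-03, -6.12662816e+01, -2.58183807e+01,  6.93054381e-02,
        4.82895377e-02, -2.33588225e-04]), 'ee_pos': array([0.2460023 , 0.5742846 , 0.21404735]), 'tool_rot': array([-0.90660268,  1.37497544,  0.90577582]), 'contact_force': array([-0.07209862, -0.09904591, -0.90237624]), 'torque': array([ 0.01300025, -0.00925533, -0.0031814 ]), 'gripper_width': 0.09490812068906716}
scene {'camera_matrix': array([[503.75633937,   0.        , 281.67146887],
       [  0.        , 503.75633937, 214.12055596],
       [  0.        ,   0.        ,   1.        ]]), 'k1': -0.01763818228503474, 'eye': array([ 1.6014923 , -0.01759199,  1.08956239]), 'orientation': array([0.64361427, 0.62172403, 1.41926382])}
top {'camera_matrix': array([[486.12641099,   0.        , 286.62394242],
       [  0.        , 486.12641099, 209.5104979 ],
       [  0.        ,   0.        ,   1.        ]]), 'k1': 0.05420425635641607, 'eye': array([0.41815993, 0.03805278, 1.26653896]), 'orientation': array([ 0.09589906, -0.08007293, -1.55577275])}
wrist {'camera_matrix': array([[331.32507643,   0.        , 280.97518757],
       [  0.        , 331.32507643, 209.91792531],
       [  0.        ,   0.        ,   1.        ]]), 'k1': -0.026275019860808706, 'eye': array([0.17575536, 0.60514358, 0.38459984]), 'orientation': array([-0.2430393 , -0.15889964,  1.15885215])}
```

View pics/scene0.png

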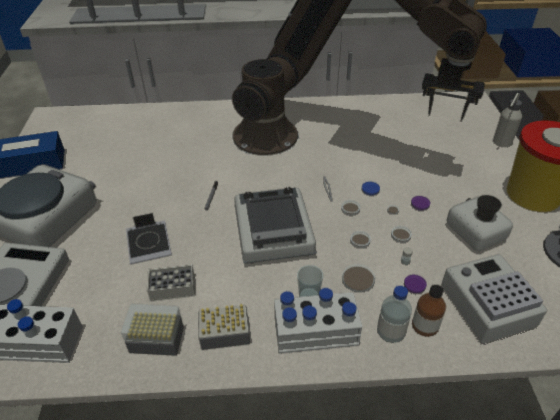

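View pics/top0.png

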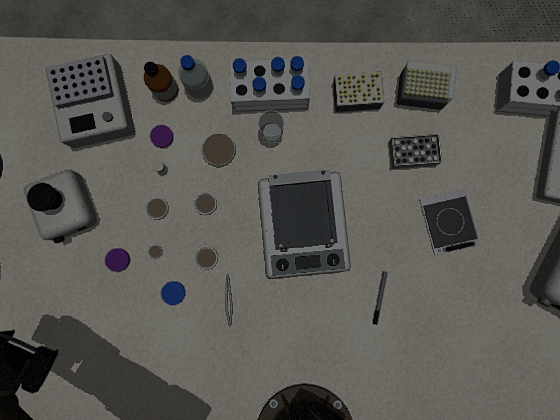

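View pics/wrist0.png

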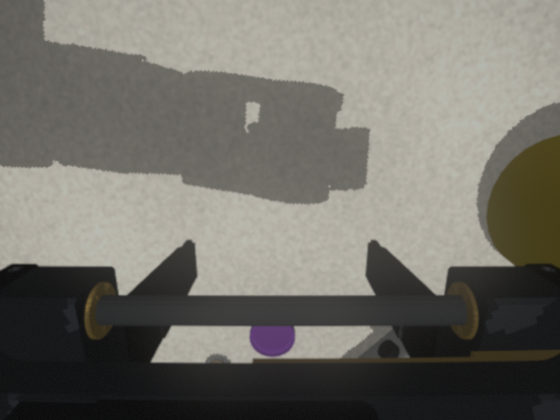

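```bash
cat > h.py <<'E'
import numpy as np, cv2
from scipy.spatial.transform import Rotation as R
from cell import monitor, capture, camera_params, bot
def ray(p,uv):
    K=p['camera_matrix']; d=np.array([(uv[0]-K[0,2])/K[0,0],(uv[1]-K[1,2])/K[1,1]])
    s=d.copy()
    for _ in range(20): s=d/(1+p['k1']*(s@s))
    return R.from_rotvec(p['orientation']).apply([s[0],-s[1],-1.])
def plane(p,uv,z):
    r=ray(p,np.array(uv,float)); e=p['eye']; return e+r*(z-e[2])/r[2]
def proj(p,X):
    X=np.atleast_2d(X); c=R.from_rotvec(p['orientation']).inv().apply(X-p['eye'])
    s=np.c_[c[:,0]/-c[:,2],-c[:,1]/-c[:,2]]; s=s*(1+p['k1']*(s**2).sum(1))[:,None]
    K=p['camera_matrix']; return s*[K[0,0],K[1,1]]+[K[0,2],K[1,2]]
def crop(im,x0,y0,w,h,f,name):
    cv2.imwrite(name,cv2.resize(im[y0:y0+h,x0:x0+w,::-1],None,fx=f,fy=f,interpolation=cv2.INTER_CUBIC))
def snap(n,name):
    p=camera_params(n); im=capture(n); np.savez('pics/'+name+'.npz',im=im,**p); cv2.imwrite('pics/'+name+'.png',im[:,:,::-1]); return p,im
def load(name):
    d=np.load('pics/'+name+'.npz'); p={k:d[k] for k in d.files if k!='im'}; return p,d['im']
E
python3 - <<'E'
from h import *
p,im=snap('top','t1'); snap('scene','s1')
crop(im,250,150,240,140,3.3,'pics/t1a.png'); crop(im,100,120,150,180,3.3,'pics/t1b.png')
for n,uv,z in [('A',(157,209),.014),('B',(205,204),.014),('C',(206,258),.014),('sm',(155,252),.012),('lg',(219,150),.016),('plat',(450,222),.008),('carr',(303,215),.093)]:
    print(n,plane(p,uv,z).round(3))
E
```

```text
A [0.556 0.387 0.014]
B [0.571 0.264 0.014]
C [0.432 0.257 0.014]
sm [0.445 0.388 0.012]
lg [0.714 0.231 0.016]
plat [ 0.533 -0.369  0.008]
carr [0.537 0.011 0.093]
```

View pics/t1a.png

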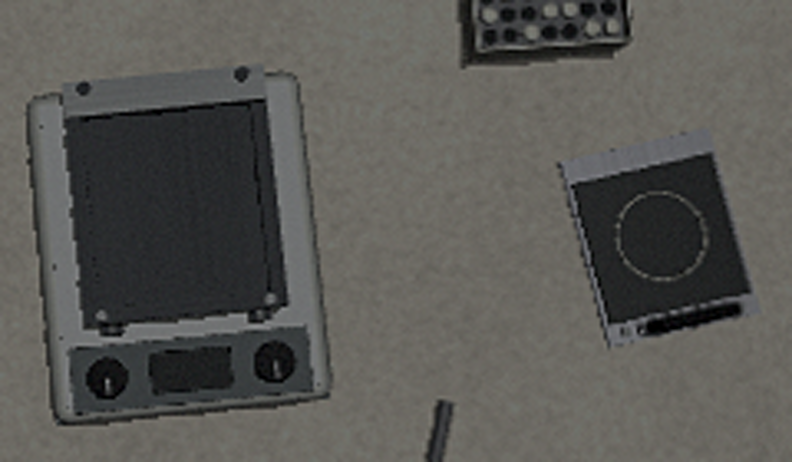

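View pics/t1b.png

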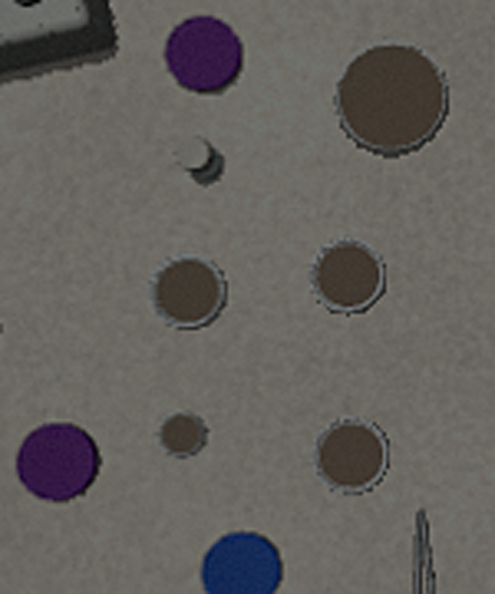

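Run:
```python
from h import *
p,im=load('t1')
f=lambda c,z: plane(p,(250+c[0]/3.3-.35,150+c[1]/3.3-.35),z)
P=[f(c,.005) for c in [(558,163),(710,132),(758,312),(612,347)]]; print('plat',np.round(P,4), np.mean(P,0))
d=(P[0]+P[1]-P[2]-P[3])/2; print('yaw x axis deg',np.degrees(np.arctan2(d[1],d[0])),np.linalg.norm(d))
e=(P[0]+P[3]-P[1]-P[2])/2; print('yaw y',np.degrees(np.arctan2(-e[0],e[1])),np.linalg.norm(e))
print('circle',f((662,236),.008))
# carriage inner corners
H=[f(c,z) for c,z in [((28,98),.068),((298,72),.068),((330,398),.068),((56,424),.068)]]
print('housing',np.round(H,4),np.mean(H,0)); 
d=(H[0]+H[1]-H[2]-H[3])/2; print(np.degrees(np.arctan2(d[1],d[0])),np.linalg.norm(d));e=(H[0]+H[3]-H[1]-H[2])/2; print(np.degrees(np.arctan2(-e[0],e[1])),np.linalg.norm(e))
L=[f(c,z) for c,z in [((62,82),.107),((262,64),.107),((66,118),.107),((266,98),.107),((84,328),.101),((288,305),.101)]]
print('lip',np.round(L,4))
o=monitor.get_obs(); print(o['ee_pos'],R.from_rotvec(o['tool_rot']).as_matrix().round(3))
for n,z in[(0,0)]:
  q=camera_params('wrist'); M=R.from_rotvec(o['tool_rot']); print('cam in tool',M.inv().apply(q['eye']-o['ee_pos']), (M.inv()*R.from_rotvec(q['orientation'])).as_matrix().round(3))
```

```text
plat [[ 0.592  -0.2915  0.005 ]
 [ 0.618  -0.41    0.005 ]
 [ 0.4772 -0.4427  0.005 ]
 [ 0.4483 -0.3304  0.005 ]] [ 0.53388386 -0.36864072  0.005     ]
yaw x axis deg 14.131648066277252 0.14671878439984118
yaw y 13.383874755934045 0.11862821936350876
circle [ 0.53508836 -0.36994452  0.008     ]
housing [[ 0.6281  0.1233  0.068 ]
 [ 0.6505 -0.0808  0.068 ]
 [ 0.406  -0.1047  0.068 ]
 [ 0.384   0.0976  0.068 ]] [0.51716352 0.00885222 0.068     ]
5.800546132827255 0.24554805804929627
6.227225719491959 0.20443167440529034
lip [[ 0.6335  0.0959  0.107 ]
 [ 0.6486 -0.0506  0.107 ]
 [ 0.6068  0.0925  0.107 ]
 [ 0.6234 -0.0536  0.107 ]
 [ 0.454   0.077   0.101 ]
 [ 0.4727 -0.0706  0.101 ]]
[0.24607933 0.57442308 0.2144121 ] [[-0.    -0.919  0.394]
 [-0.     0.394  0.919]
 [-1.     0.    -0.   ]]
cam in tool [-0.17043467  0.07674672  0.00050668] [[ 0.     0.271 -0.963]
 [ 0.     0.963  0.271]
 [ 1.    -0.     0.   ]]
```

step_arm:
  moves: [9.5,5,-6,0,-10.6,9.5,5,-6,0,-10.6,9.5,5,-6,0,-10.6,9.5,5,-6,0,-10.6,9.5,0,-6,0,-10.6,9.5,0,-6,0,-10.6,9.5,0,-6,0,-10.6,9.5,0,-6,0,-10.6,9.5,0,-6,0,-10.6,9.5,0,-6,0,-10.6,9.5,0,-6,0,-10.6,9.5,0,-6,0,-10.6]

```text
time: 1.75
ee_pos: [0.4059, -0.0995, 0.2149]
tool_rot: [0.825, 1.408, -0.825]
contact_force: [1.2, 0.7, -0.1]
gripper_width: 0.0947
```

step_arm:
  moves: [9.5,0.6,-6,0,-4,9.5,0.6,-6,0,-4,9.5,0.6,-6,0,-4,9.5,0.6,-6,0,-4,9.5,0,0,0,0,9.5,0,0,0,0]

```text
time: 2.5
ee_pos: [0.4298, -0.337, 0.2143]
tool_rot: [1.033, 1.313, -1.032]
contact_force: [0.7, 0.2, -0.4]
gripper_width: 0.0951
```

Run:
```python
from h import *
o=monitor.get_obs(); print(o['time'],o['ee_pos'],R.from_rotvec(o['tool_rot']).as_matrix().round(3),o['contact_force'])
snap('wrist','w1')
```

```text
2.5 [ 0.42981297 -0.33700796  0.21432104] [[-0.001  0.972  0.235]
 [ 0.001  0.235 -0.972]
 [-1.    -0.    -0.001]] [ 0.72142543  0.24770502 -0.36565841]
```

View pics/w1.png

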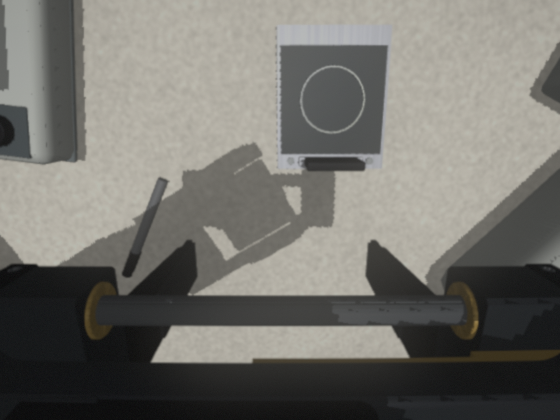

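Run:
```python
from h import *
p,im=load('w1')
crop(im,260,10,150,170,4,'pics/w1c.png')
```

```text
(no output)
```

View pics/w1c.png

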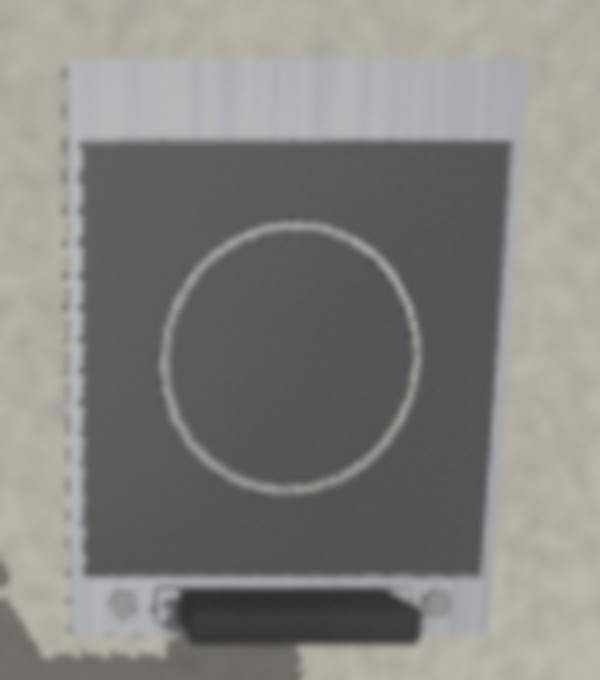

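Run:
```python
from h import *
p,im=load('w1')
f=lambda c,z: plane(p,(260+c[0]/4-.375,10+c[1]/4-.375),z)
pts=[((80,142),.008,(55,56)),((513,142),.008,(55,-56)),((481,575),.008,(-58,-56)),((85,575),.008,(-58,56)),((70,60),.005,(75,60)),((528,60),.005,(75,-60)),((488,633),.005,(-75,-60)),((70,632),.005,(-75,60)),((291,357),.008,(0,0))]
W=np.array([f(c,z)[:2] for c,z,_ in pts]); M=np.array([m for *_,m in pts])/1000
cm,cw=M.mean(0),W.mean(0); H=(M-cm).T@(W-cw); a=np.arctan2(H[0,1]-H[1,0],H[0,0]+H[1,1])
Rm=np.array([[np.cos(a),-np.sin(a)],[np.sin(a),np.cos(a)]]); t=cw-Rm@cm
print('plat',t,np.degrees(a)); print(((W-(M@Rm.T+t))*1000).round(1))
print('handle',t+Rm@[-.066,0])
hx=f((190,594),.05),f((410,594),.05),f((190,640),.05),f((418,640),.05); print('handle top px',np.round(hx,4), np.mean(hx,0))
```

```text
plat [ 0.53428318 -0.36802582] 13.802316960193629
[[-0.8  0.6]
 [-0.5 -0.3]
 [ 0.1 -0. ]
 [ 0.3 -0.1]
 [-0.2 -0.8]
 [-0.4  0.4]
 [ 0.2 -0.2]
 [ 0.6  0.4]
 [ 0.8  0.1]]
handle [ 0.47018896 -0.38377162]
handle top px [[ 0.4709 -0.3534  0.05  ]
 [ 0.484  -0.4072  0.05  ]
 [ 0.4596 -0.3563  0.05  ]
 [ 0.4734 -0.4127  0.05  ]] [ 0.47198644 -0.38240064  0.05      ]
```

step_arm:
  moves: [9.5,2,-2.3,-3,0.2,9.5,2,-2.4,-3.7,0,9.5,0,0,-5,0,9.5,0,0,-4,0,9.5,0,0,0,0,9.5,0,0,0,0]

```text
time: 3.3
ee_pos: [0.471, -0.3844, 0.0595]
tool_rot: [1.029, 1.312, -1.029]
contact_force: [0.5, 0.4, -0.2]
gripper_width: 0.095
```

Run:
```python
from h import *
o=monitor.get_obs(); print(o['time'],o['ee_pos'],R.from_rotvec(o['tool_rot']).as_matrix()[:,2].round(3),o['contact_force'])
snap('wrist','w2')
```

```text
3.3 [ 0.47097438 -0.38437842  0.05945375] [ 0.24  -0.971  0.002] [ 0.49216175  0.37046586 -0.24152026]
```

View pics/w2.png

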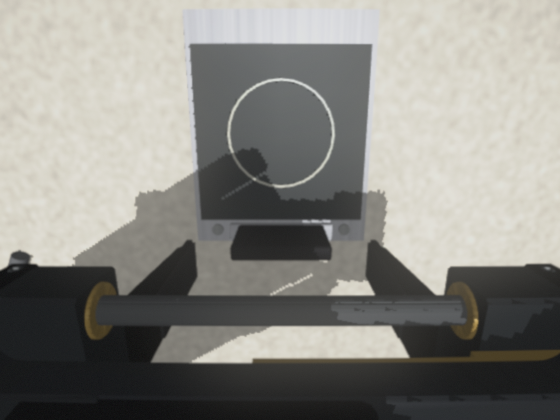

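step_arm:
  moves: [9.5,-0.05,0.05,-2.2,0.2,9.5,0,0,-2,0,9.5,0,0,0,0,5,0,0,0,0,5,0,0,0,0,5,0,0,0,0,5,0,0,0,0,5,0,0,0,0]
  grip_force: 6

```text
time: 4.35
ee_pos: [0.4698, -0.3841, 0.0159]
tool_rot: [1.027, 1.315, -1.027]
contact_force: [-1.2, 0.4, 3.9]
gripper_width: 0.06
```

Run:
```python
from h import *
snap('wrist','w3')
```

```text
(no output)
```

View pics/w3.png

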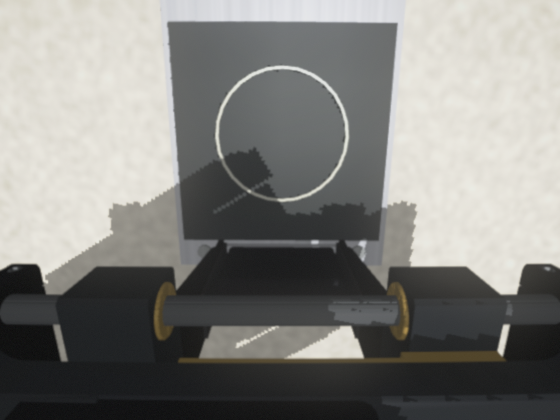

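step_arm:
  moves: [5,0,0,0.4,0,5,0,0,0.5,0,5,0,0,0.5,0,5,0,0,0.5,0,5,0,0,0.5,0,5,0,0,0,0,5,0,0,0,0]

```text
time: 5.28
ee_pos: [0.4696, -0.3841, 0.0397]
tool_rot: [1.027, 1.315, -1.027]
contact_force: [-1.5, -0.2, -0.7]
gripper_width: 0.0599
```

Run:
```python
from h import *
snap('wrist','w4'); p,im=snap('top','t4'); crop(im,380,150,150,150,4,'pics/t4c.png')
```

```text
(no output)
```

View pics/w4.png

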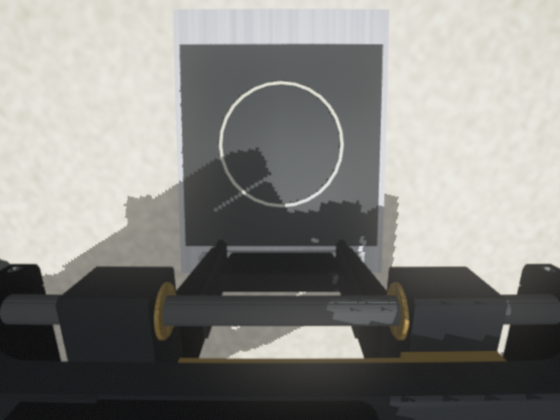

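View pics/t4c.png

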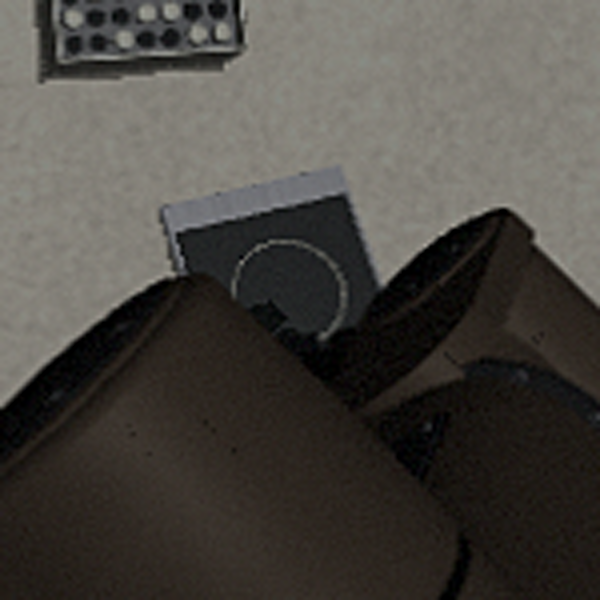

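step_arm:
  moves: [5,0,0,0,0,5,0,0,0,0,5,0,0,2,0,5,0,0,5,0,5,0,0,6,0,5,0,0,0,0,5,0,0,0,0]
  grip_force: 55

```text
time: 6.25
ee_pos: [0.4692, -0.3835, 0.1687]
tool_rot: [1.027, 1.317, -1.027]
contact_force: [-1.1, -0.3, -4.7]
gripper_width: 0.0596
```

```bash
cat >> h.py <<'E'
def pnp(p,uv,M):
    K=p['camera_matrix']; ok,rv,tv=cv2.solvePnP(np.array(M,float)/1000,np.array(uv,float),K,np.array([float(p['k1']),0,0,0]),flags=cv2.SOLVEPNP_ITERATIVE)
    C=R.from_rotvec(p['orientation']).as_matrix()@np.diag([1,-1,-1.])
    e=proj_res=cv2.projectPoints(np.array(M,float)/1000,rv,tv,K,np.array([float(p['k1']),0,0,0]))[0].reshape(-1,2)-np.array(uv)
    return C@cv2.Rodrigues(rv)[0], C@tv.ravel()+p['eye'], e
E
python3 - <<'E'
from h import *
o=monitor.get_obs(); print(o['ee_pos'],o['contact_force'],o['torque'])
p,im=snap('wrist','w5'); crop(im,130,0,300,300,2.0,'pics/w5c.png')
p,im=load('w4'); Rm,t,e=pnp(p,[(181,44),(382,44),(379,244.5),(184,244.5),(281.5,144)],[(55,56,8),(55,-56,8),(-58,-56,8),(-58,56,8),(0,0,8)])
print(Rm.round(3),t,e.round(1))
E
```

```text
[ 0.46924428 -0.38347407  0.16868186] [-1.14131497 -0.34577536 -4.66121039] [-0.14967375  0.41038888  0.03380828]
[[ 0.949 -0.242  0.203]
 [ 0.237  0.97   0.051]
 [-0.209  0.     0.978]] [ 0.52816407 -0.36924211  0.01242642] [[ 0.1 -0. ]
 [-0.1 -0. ]
 [-0.4  0.4]
 [ 0.4  0.5]
 [ 0.  -0.9]]
```

View pics/w5c.png

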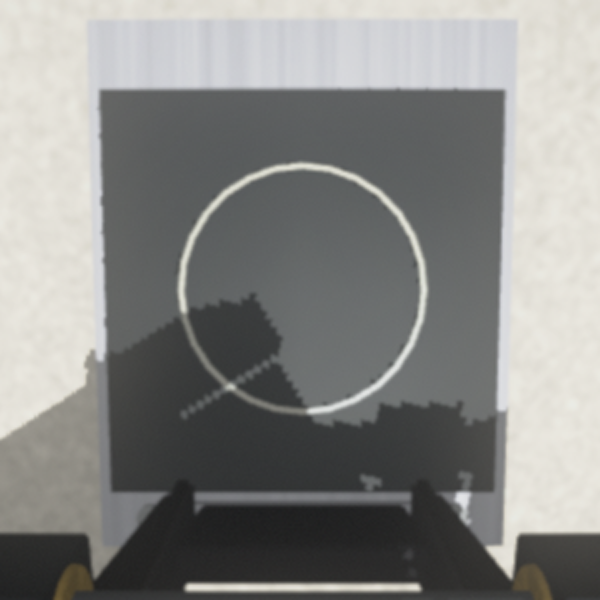

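Run:
```python
from h import *
p,im=load('w5')
f=lambda c:(130+c[0]/2-.25,c[1]/2-.25)
uv=[f(c) for c in [(99,90),(505,90),(494,491),(111,491),(89,20),(517,19)]]
M=[(55,56,8),(55,-56,8),(-58,-56,8),(-58,56,8),(75,60,5),(75,-60,5)]
Rm,t,e=pnp(p,uv,M); print(Rm.round(3),t,e.round(1)); print('pitch',np.degrees(np.arcsin(-Rm[2,0])),'yaw',np.degrees(np.arctan2(Rm[1,0],Rm[0,0])))
o=monitor.get_obs(); print(o['ee_pos']-(t+Rm@[-.066,0,.034]))
# constrained fit: tilt th only
from scipy.optimize import least_squares
def res(x):
    Rr=R.from_euler('ZY',[x[3],x[4]]).as_matrix(); X=(np.array(M)/1000)@Rr.T+x[:3]; return (proj(p,X)-uv).ravel()
s=least_squares(res,[.53,-.37,.15,.24,.15]); print(s.x, np.degrees(s.x[3:]),s.fun.round(1))
```

```text
[[ 0.955 -0.243  0.167]
 [ 0.239  0.97   0.044]
 [-0.173 -0.002  0.985]] [ 0.52712376 -0.36839372  0.14073585] [[ 0.7 -0.2]
 [-0.2 -0.4]
 [-0.1  0.2]
 [ 0.1  0. ]
 [-0.6  0.1]
 [ 0.1  0.3]]
pitch 9.95528327406298 yaw 14.048777830764545
[-0.00064757 -0.00067941 -0.01761503]
[ 0.52712968 -0.36841707  0.14073559  0.24542357  0.17375456] [14.06173453  9.95540317] [ 0.7 -0.2 -0.2 -0.4 -0.1  0.1  0.1  0.1 -0.6  0.1  0.1  0.4]
```

Run:
```python
from h import *
p,im=load('t1')
im=np.clip(im.astype(float)*2,0,255).astype(np.uint8)
crop(im,255,165,100,60,8,'pics/t1d.png');crop(im,255,220,100,60,8,'pics/t1e.png')
p,im=load('s1'); crop(im,225,180,100,85,8,'pics/s1d.png')
```

```text
(no output)
```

View pics/t1d.png

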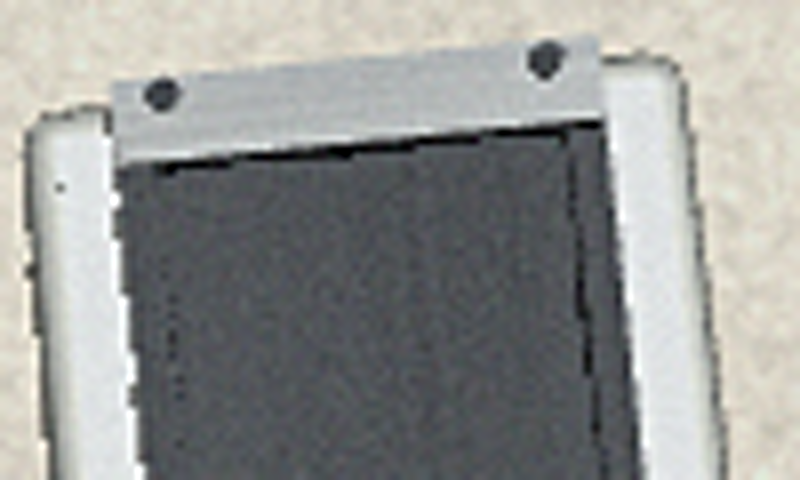

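View pics/t1e.png

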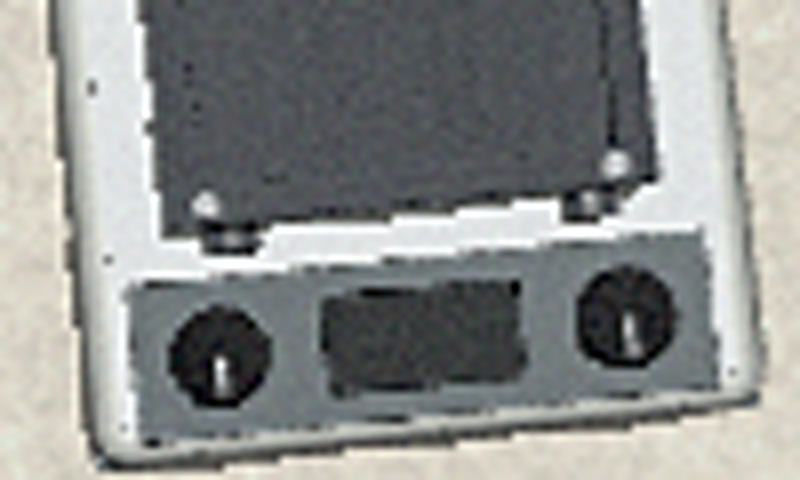

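View pics/s1d.png

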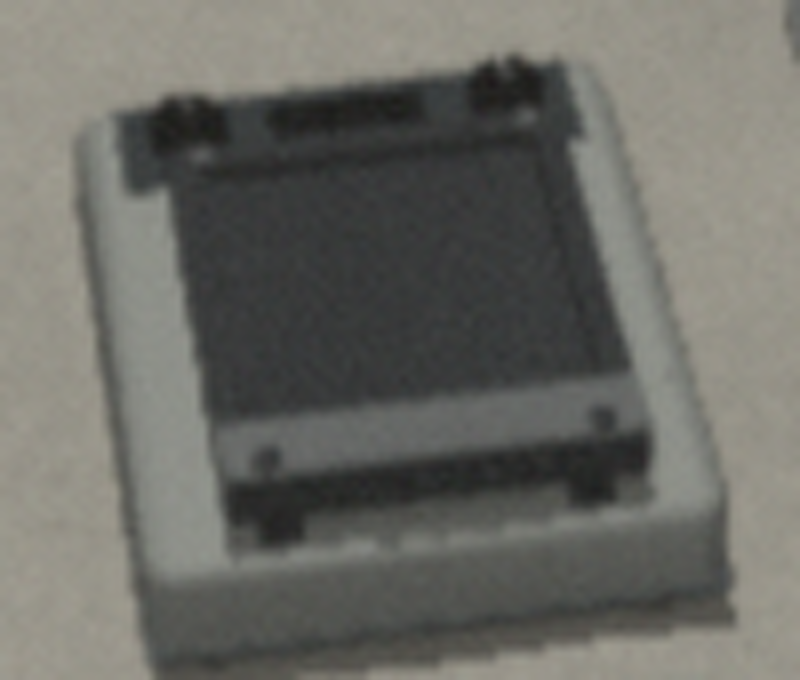

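Run:
```python
from h import *
from scipy.optimize import least_squares
W=74.5
def pts(o,L,s=8): return [((o[0]+(c[0]+.5)/s-.5,o[1]+(c[1]+.5)/s-.5),m) for c,m in L]
T=pts((255,165),[((112,83),(89,W,14)),((598,38),(89,-W,14)),((118,162),(63,W,14)),((606,121),(63,-W,14))])+pts((255,220),[((165,240),(-89,W,8)),((658,182),(-89,-W,8))])
S=pts((225,180),[((212,420),(63,-0-W,14)),((632,372),(63,W,14)),((220,480),(89,-W,14)),((652,432),(89,W,14))])
# scene image: left is -y? decided by sign check
for nm,im,L in (('top','t1',T),('scene','s1',S)):
    p,_=load(im); uv=np.array([a for a,b in L]); M=np.array([b for a,b in L])/1000
    def res(x): return (proj(p,M@R.from_euler('z',x[2]).as_matrix().T+[x[0],x[1],.093])-uv).ravel()
    s=least_squares(res,[.55,.012,.1]); print(nm,s.x[:2],np.degrees(s.x[2]),s.fun.reshape(-1,2).round(1).tolist())
```

```text
top [0.55178184 0.01276247] 6.233820419212078 [[-0.4, 0.1], [0.2, -0.2], [-0.2, 0.8], [0.3, 0.0], [-0.2, -1.0], [0.3, 0.3]]
scene [0.55623887 0.01133622] 5.442994692814057 [[-0.3, 0.5], [0.7, 0.4], [-0.3, -0.3], [-0.1, -0.6]]
```

step_arm:
  moves: [5,0,2,0.6,-1,5,0,4,0,-1,5,0,5,0,-1,5,0,5,0,-1,5,0,5,0,-1,5,0,5,0,-1,5,0,5,0,-1,5,0,4,0,-0.8,5,0,2.5,0,0,5,0,1.2,0,0,5,0,0,0,0,5,0,0,0,0]

```text
time: 7.8
ee_pos: [0.4696, 0.0022, 0.1753]
tool_rot: [1.129, 1.259, -1.13]
contact_force: [-0.1, 0.5, -3.7]
gripper_width: 0.0597
```

Run:
```python
from h import *
o=monitor.get_obs(); print(o['time'],o['ee_pos'],R.from_rotvec(o['tool_rot']).as_matrix()[:,2].round(3),o['contact_force'])
p,im=snap('wrist','w6');
```

```text
7.8 [0.46964709 0.0022324  0.17530435] [ 0.108 -0.994  0.   ] [-0.12199254  0.46791425 -3.71786094]
```

View pics/w6.png

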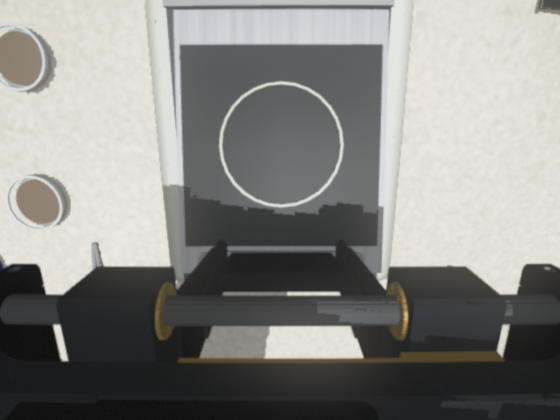

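Run:
```python
from h import *
p,im=load('w6'); im2=np.clip(im*1.0,0,255).astype(np.uint8)
crop(im2,145,0,266,100,3,'pics/w6a.png')
crop(im2,150,180,250,110,3,'pics/w6b.png')
```

```text
(no output)
```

View pics/w6a.png

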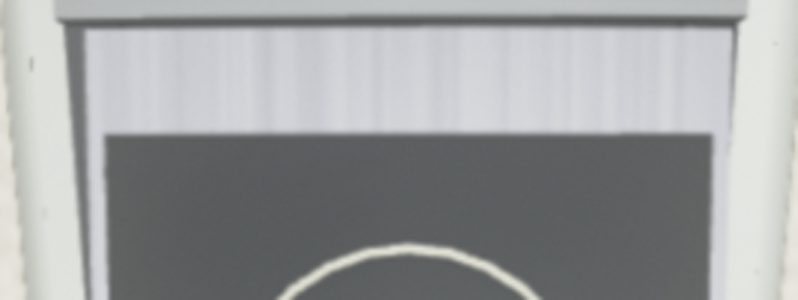

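View pics/w6b.png

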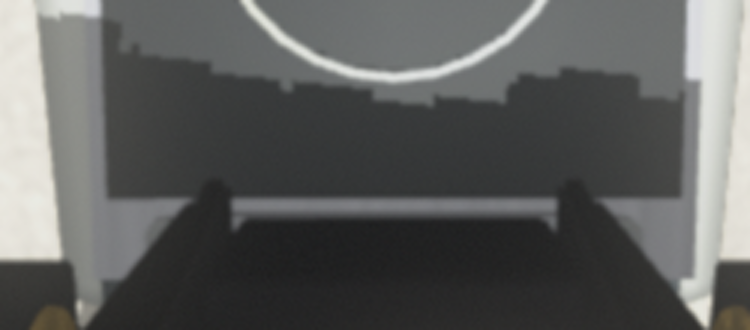

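Run:
```python
from h import *
from scipy.optimize import least_squares
p,im=load('w6')
f=lambda c:(145+(c[0]+.5)/3-.5,(c[1]+.5)/3-.5); g=lambda c:(150+(c[0]+.5)/3-.5,180+(c[1]+.5)/3-.5)
uv=[f((105,133)),f((713,133)),g((682,197)),g((107,197)),f((83,26)),f((733,26))]
M=[(55,56,8),(55,-56,8),(-58,-56,8),(-58,56,8),(75,60,5),(75,-60,5)]
def res(x):
    Rr=R.from_euler('ZY',[x[3],x[4]]).as_matrix(); X=(np.array(M)/1000)@Rr.T+x[:3]; return (proj(p,X)-uv).ravel()
s=least_squares(res,[.53,0,.15,.1,.15]); print(s.x, np.degrees(s.x[3:]),s.fun.round(1))
Rr=R.from_euler('ZY',s.x[3:]).as_matrix()
tip=s.x[:3]+Rr@[.075,0,0]; print('tip',tip)
a=plane(p,f((58,18)),.107);b=plane(p,f((746,18)),.107); m=(a+b)/2; d=a-b; ps=np.arctan2(-d[0],d[1]); print('lip',a,b,m,np.linalg.norm(d),np.degrees(ps))
C=m-.063*np.array([np.cos(ps),np.sin(ps),0]); print('C',C)
ps=np.radians(6.2); C=np.array([.552,.0125]); Rz=np.array([[np.cos(ps),np.sin(ps)],[-np.sin(ps),np.cos(ps)]])
print('tip in carriage (top est)',Rz@(tip[:2]-C),'rel lip', Rz@(tip-m)[:2]*1000)
```

```text
[0.52915025 0.00922937 0.14791138 0.10885643 0.16354172] [6.23701403 9.37025039] [-0.5 -0.2  0.3 -0.4 -0.3 -0.   0.1  0.1  0.4  0.3  0.   0.1]
tip [0.60271151 0.01726877 0.13570035]
lip [0.60658192 0.09352164 0.107     ] [ 0.62249388 -0.05351429  0.107     ] [0.6145379  0.02000368 0.107     ] 0.14789440240755833 6.176409159844741
C [0.55190359 0.0132255  0.107     ]
tip in carriage (top est) [ 0.05092992 -0.00073594] rel lip [-12.05258137  -1.4416714 ]
```

step_arm:
  moves: [5,0,0.1,-1.5,0,5,0,0,-1.5,0,5,0,0,-0.6,0,5,0,0,-0.3,0,5,0,0,0,0,5,0,0,0,0]

```text
time: 8.6
ee_pos: [0.4699, 0.0039, 0.137]
tool_rot: [1.129, 1.258, -1.129]
contact_force: [-0.1, -0.9, -4.0]
gripper_width: 0.0596
```

Run:
```python
from h import *
o=monitor.get_obs(); print(o['time'],o['ee_pos'],o['contact_force'],o['torque'])
p,im=snap('wrist','w7'); crop(im,130,0,300,300,2.0,'pics/w7c.png')
```

```text
8.6 [0.46989374 0.00389193 0.13704228] [-0.11793002 -0.93320572 -3.97477935] [-0.06776975  0.38653055 -0.00131586]
```

View pics/w7c.png

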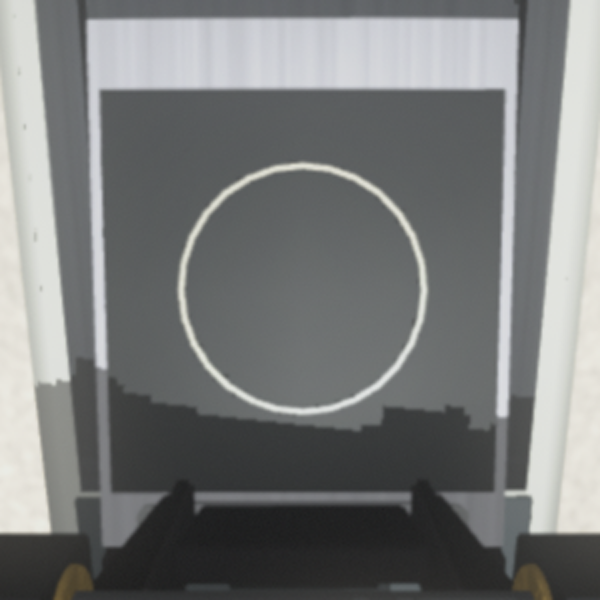

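step_arm:
  moves: [5,0,0,-0.2,0,5,0,0,0,0,5,0.4,0.04,0,0,5,0.4,0.04,0,0,5,0.4,0.05,0,0,5,0.4,0.04,0,0,5,0.3,0.04,0,0,5,0,0,0,0,5,0,0,0,0]

```text
time: 9.78
ee_pos: [0.4885, 0.0061, 0.1346]
tool_rot: [1.129, 1.259, -1.129]
contact_force: [0.3, 0.3, -3.5]
gripper_width: 0.0595
```

Run:
```python
from h import *
o=monitor.get_obs(); print(o['time'],o['ee_pos'],o['contact_force'],o['torque'])
p,im=snap('wrist','w8'); crop(im,130,0,300,300,2.0,'pics/w8c.png')
```

```text
9.775 [0.48853061 0.00607993 0.13461766] [ 0.31557323  0.34548034 -3.46815147] [-0.05392825  0.33776819  0.01755639]
```

View pics/w8c.png

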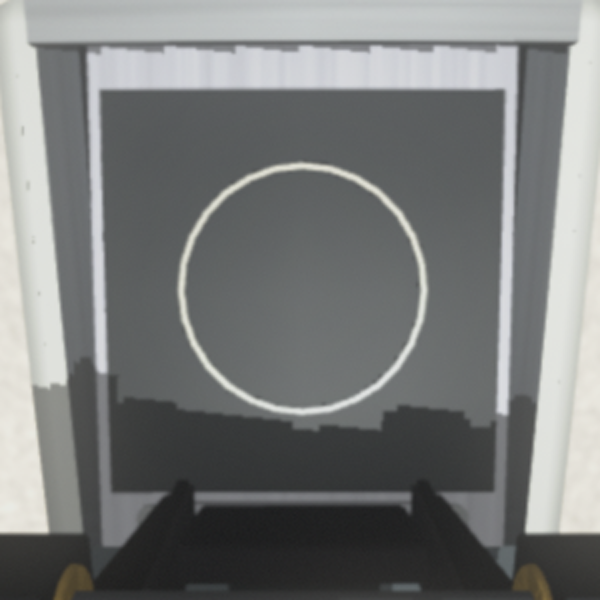

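step_arm:
  moves: [5,0.3,0.03,0,0,5,0.2,0.02,0,0,5,0,0,0,0,5,0,0,-0.1,0,5,0,0,-0.1,0,5,0,0,0,0]

```text
time: 10.58
ee_pos: [0.4937, 0.0066, 0.1327]
tool_rot: [1.129, 1.258, -1.129]
contact_force: [-0.2, -0.6, -1.7]
gripper_width: 0.0597
```

step_arm:
  moves: [5,0,0,0,0,5,0,0,0,0]
  grip_force: 8

```text
time: 10.82
ee_pos: [0.4937, 0.0065, 0.1327]
tool_rot: [1.129, 1.258, -1.129]
contact_force: [-1.2, -0.2, -1.8]
gripper_width: 0.0598
```

step_arm:
  moves: [5,-0.12,-0.01,-0.3,0,5,-0.12,-0.01,-0.3,0,5,-0.1,-0.01,-0.3,0,5,-0.1,-0.01,-0.3,0,5,-0.1,-0.01,-0.3,0,5,-0.08,-0.01,-0.3,0,5,-0.06,-0.01,-0.2,0,5,-0.04,0,-0.1,0,5,0,0,0,0]

```text
time: 11.95
ee_pos: [0.4866, 0.0059, 0.1116]
tool_rot: [1.129, 1.258, -1.129]
contact_force: [0.8, -0.3, -2.1]
gripper_width: 0.0599
```

Run:
```python
from h import *
o=monitor.get_obs(); print(o['time'],o['ee_pos'],o['contact_force'],o['torque'])
p,im=snap('wrist','w9'); crop(im,130,0,300,300,2.0,'pics/w9c.png')
```

```text
11.95 [0.48659856 0.00585435 0.11164876] [ 0.829709   -0.32663089 -2.07559951] [-0.06085169  0.02742691 -0.01958015]
```

View pics/w9c.png

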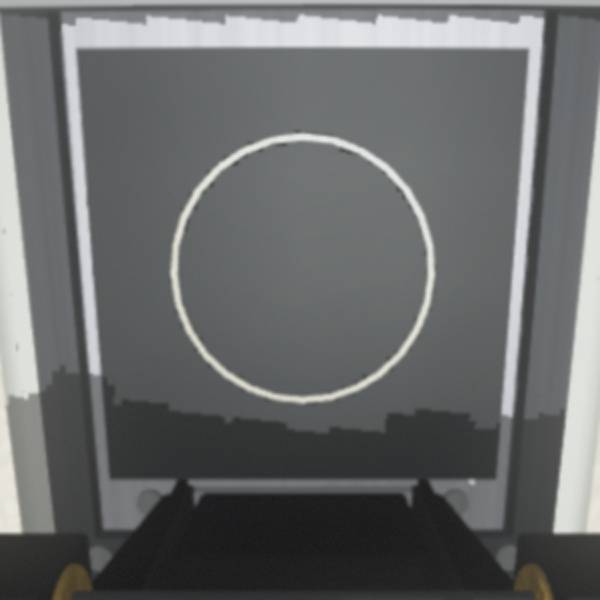

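step_arm:
  moves: [5,-0.04,0,-0.1,0,5,0,0,-0.1,0,5,0,0,-0.1,0,5,0,0,0,0,7.5,0,0,0,0,7.5,0,0,0,0,7.5,0,0,2,0,7.5,0,0,5,0,7.5,0,0,5,0,7.5,-2,0,2,0,7.5,0,0,0,0]

```text
time: 13.38
ee_pos: [0.4658, 0.0059, 0.2498]
tool_rot: [1.13, 1.256, -1.128]
contact_force: [1.1, -0.7, -0.8]
gripper_width: 0.0748
```

Run:
```python
from h import *
o=monitor.get_obs(); print(o['time'],o['ee_pos'],o['contact_force'],o['torque'])
p,im=snap('wrist','w10'); crop(im,140,0,280,280,2.1,'pics/w10c.png')
```

```text
13.375 [0.46579186 0.00589233 0.2498118 ] [ 1.13372008 -0.66771731 -0.82483645] [-0.02355816  0.14250133 -0.0108011 ]
```

View pics/w10c.png

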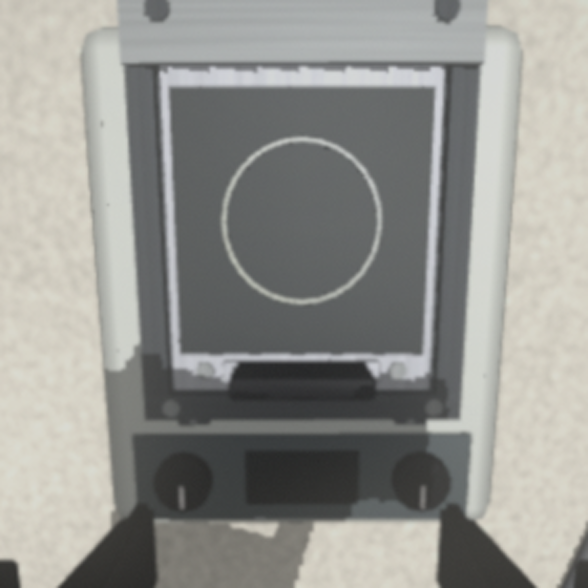

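Run:
```python
from h import *
from scipy.optimize import least_squares
p,im=load('w10')
f=lambda c:(140+(c[0]+.5)/2.1-.5,(c[1]+.5)/2.1-.5)
uv=np.array([f(c) for c in [(168,87),(437,87),(424,354),(180,354)]])
M=np.array([(55,56,8),(55,-56,8),(-58,-56,8),(-58,56,8)])/1000
def res(x): return (proj(p,M@R.from_euler('ZY',[x[3],x[4]]).as_matrix().T+x[:3])-uv).ravel()
s=least_squares(res,[.55,0,.093,.1,0]); print(s.x,np.degrees(s.x[3:]),s.fun.round(1))
def res2(x): return (proj(p,M@R.from_euler('z',x[2]).as_matrix().T+[x[0],x[1],.093])-uv).ravel()
s=least_squares(res2,[.55,0,.1]); print(s.x,np.degrees(s.x[2]),s.fun.round(1))
# circle by ellipse fit
m=im[50:160,235:335].astype(int).sum(2); th=m>480; ys,xs=np.nonzero(th); el=cv2.fitEllipse(np.c_[xs+235,ys+50].astype(np.float32)); print(len(xs),el, plane(p,el[0],.101))
X=np.array([[.035*np.cos(a),.035*np.sin(a),.101] for a in np.linspace(0,6.28,60)])
uvc=np.c_[xs+235,ys+50]; 
W=np.array([plane(p,u,.101)[:2] for u in uvc]); 
c=least_squares(lambda c:np.hypot(*(W-c[:2]).T)-.035,[.55,.01],loss='soft_l1',f_scale=.001).x; print(c, np.median(np.abs(np.hypot(*(W-c).T)-.035)))
C=np.array([.5519,.013]); print('rel carriage',R.from_euler('z',-.108).apply([*(c-C),0]))
```

```text
[ 0.55184648  0.01323048  0.09372584  0.10885279 -0.01185524] [ 6.23680521 -0.67925523] [ 0.3 -0.3 -0.3 -0.3 -0.3  0.3  0.3  0.3]
[0.55192028 0.01323234 0.10880594] 6.23412088100888 [ 0.6 -0.1 -0.6 -0.1 -0.3  0.1  0.3  0.1]
340 ((283.2930908203125, 104.4309310913086), (74.02142333984375, 77.40007019042969), 0.4066253900527954) [0.55309449 0.01372093 0.101     ]
[0.55194495 0.01359778] 0.0008188955431464168
rel carriage [0.00010912 0.00058945 0.        ]
```

step_arm:
  moves: [9.5,0.6,1.8,0,10,9.5,0.6,1.8,0,10,9.5,0.6,1.8,0,10,9.5,0.6,1.8,0,10,9.5,0.6,1.8,0,10,9.5,0.6,1.8,0,10,9.5,0.6,1.8,0,10,9.5,0.6,1.8,0,10,9.5,0.6,1.8,0,10,9.5,0,0,0,0,9.5,0,0,0,0]

```text
time: 14.8
ee_pos: [0.5199, 0.1675, 0.2477]
tool_rot: [-0.083, 1.571, 0.082]
contact_force: [0.8, 0.4, 0.7]
gripper_width: 0.0951
```

Run:
```python
from h import *
o=monitor.get_obs(); print(o['time'],o['ee_pos'],R.from_rotvec(o['tool_rot']).as_matrix()[:,2].round(3),o['q'])
p,im=snap('wrist','w11')
```

```text
14.8 [0.51991464 0.16746414 0.2476661 ] [ 0.995  0.104 -0.002] [ 1.90738056e-01  3.45673662e-01  1.70871540e+00 -1.66842014e-04
  1.08875709e+00  8.61247751e-02]
```

View pics/w11.png

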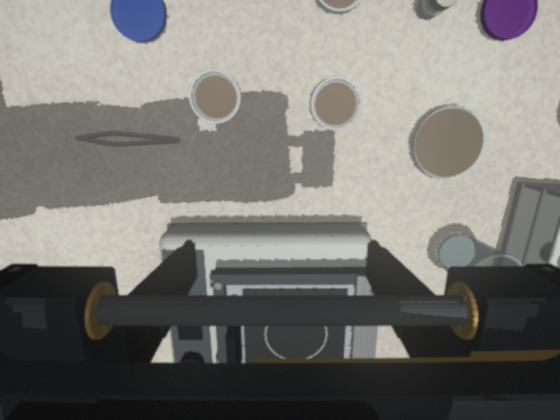

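Run:
```python
from h import *
p,im=load('w11')
crop(im,180,60,190,75,4.2,'pics/w11a.png')
for n,X in (('A',(.556,.387)),('B',(.571,.264)),('C',(.432,.257))): print(n,proj(p,[[*X,.014]]))
for n,u in (('C',(215.5,97)),('B',(334.5,103))): print(n,plane(p,u,.012))
```

```text
A [[336.24222945 -15.22278686]]
B [[333.65457503 104.63938267]]
C [[214.23700137  97.86140265]]
C [0.43302081 0.25817162 0.012     ]
B [0.572009   0.26602573 0.012     ]
```

View pics/w11a.png

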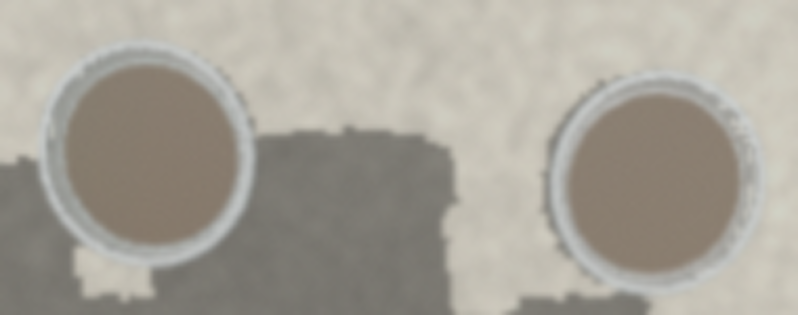

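step_arm:
  moves: [9.5,2.65,4.9,-4,0,9.5,2.65,4.9,-4,0,9.5,0,0,-5,0,9.5,0,0,-5,0,9.5,0,0,-2.5,0,9.5,0,0,0,0,9.5,0,0,0,0]

```text
time: 15.72
ee_pos: [0.569, 0.257, 0.0519]
tool_rot: [-0.084, 1.568, 0.084]
contact_force: [0.5, 0.1, 0.3]
gripper_width: 0.0953
```

Run:
```python
from h import *
o=monitor.get_obs(); print(o['time'],o['ee_pos'],R.from_rotvec(o['tool_rot']).as_matrix()[:,2].round(3),o['contact_force'])
p,im=snap('wrist','w12')
```

```text
15.725 [0.56903365 0.25699375 0.05192345] [0.994 0.107 0.002] [0.45770773 0.11895137 0.31755284]
```

View pics/w12.png

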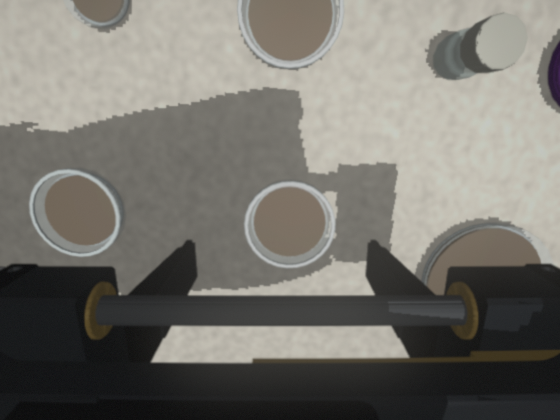

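Run:
```python
from h import *
p,im=load('w12')
for z in (.012,.014): print(plane(p,(290,224),z),plane(p,(76,212),z), plane(p,(290,17),z))
```

```text
[0.57419007 0.26557365 0.012     ] [0.43127772 0.2585847  0.012     ] [0.56000991 0.38903893 0.012     ]
[0.57406108 0.2662198  0.014     ] [0.4325071  0.25929728 0.014     ] [0.5600157  0.38851155 0.014     ]
```

step_arm:
  moves: [9.5,0.5,0.9,-2,0,9.5,0,0,-1.7,0,9.5,0,0,-1,0,9.5,0,0,0,0,5,0,0,0,0,5,0,0,0,0,5,0,0,0,0,5,0,0,0,0,5,0,0,0,0]
  grip_force: 5

```text
time: 16.9
ee_pos: [0.5735, 0.2662, 0.004]
tool_rot: [-0.085, 1.569, 0.085]
contact_force: [-0.4, -0.4, 2.3]
gripper_width: 0.0597
```

step_arm:
  moves: [9.5,0,0,0,0,9.5,0,0,0,0,9.5,0,0,0,-10,9.5,0,0,0,-10,9.5,0,0,0,-10,9.5,0,0,0,-10,9.5,0,0,0,-10,9.5,0,0,0,-10,9.5,0,0,0,-10,9.5,0,0,0,-10,9.5,0,0,0,-10,9.5,0,0,0,0]

```text
time: 18.4
ee_pos: [0.5734, 0.2662, 0.0037]
tool_rot: [1.128, 1.259, -1.128]
contact_force: [0.4, 1.0, -0.4]
gripper_width: 0.0948
```

Run:
```python
from h import *
o=monitor.get_obs(); print(o['time'],o['ee_pos'],R.from_rotvec(o['tool_rot']).as_matrix()[:,2].round(3),o['contact_force'])
p,im=snap('wrist','w13')
```

```text
18.4 [0.57338044 0.26616841 0.00370549] [ 0.109 -0.994  0.   ] [ 0.35989454  0.98404341 -0.42066447]
```

View pics/w13.png

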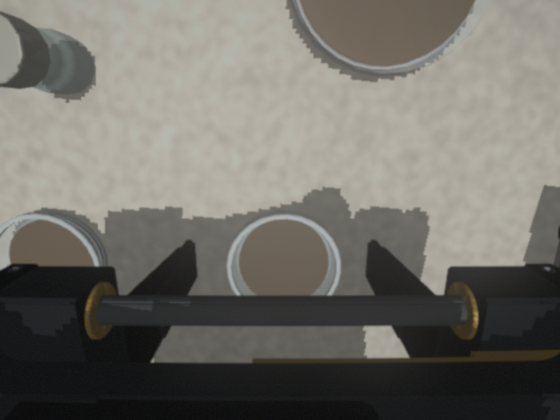

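step_arm:
  moves: [5,0,0,0,0,5,0,0,0,0,5,0,0,0,0,5,0,0,0,0,5,0,0,0,0,5,0,0,2,0,5,0,0,4,0,5,0,0,5,0,5,0,0,4,0,5,0,0,2,0,5,0,0,0,0]
  grip_force: 8

```text
time: 19.82
ee_pos: [0.5739, 0.2664, 0.1764]
tool_rot: [1.132, 1.256, -1.126]
contact_force: [-0.5, 0.0, -0.8]
gripper_width: 0.0599
```

step_arm:
  moves: [5,-0.15,-2,0,0,5,-0.3,-3.5,0,0,5,-0.4,-4.5,0,0,5,-0.4,-4.5,0,0,5,-0.4,-4.5,0,0,5,-0.3,-3.5,0,0,5,-0.15,-2,0,0,5,0,-0.8,0,0,5,0,0,0,0,5,0,0,0,0]

```text
time: 21.08
ee_pos: [0.5524, 0.014, 0.1737]
tool_rot: [1.128, 1.259, -1.128]
contact_force: [-0.2, 0.4, 0.2]
gripper_width: 0.0596
```

Run:
```python
from h import *
o=monitor.get_obs(); print(o['time'],o['ee_pos'],R.from_rotvec(o['tool_rot']).as_matrix()[:,2].round(3),o['contact_force'])
p,im=snap('wrist','w14')
```

```text
21.075 [0.55240463 0.01402095 0.173653  ] [ 0.109 -0.994 -0.   ] [-0.18228221  0.41963429  0.22189714]
```

View pics/w14.png

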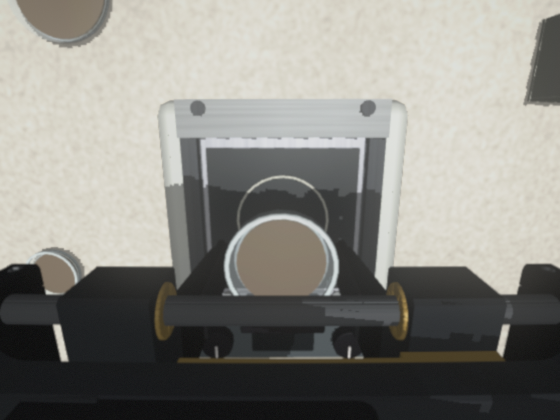

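step_arm:
  moves: [5,0,0,-2,0,5,0,0,-2,0,5,0,0,-1.5,0,5,0,0,-0.8,0,5,0,0,-0.3,0,5,0,0,0,0,5,0,0,0,0]

```text
time: 22.0
ee_pos: [0.5526, 0.0132, 0.1082]
tool_rot: [1.129, 1.258, -1.129]
contact_force: [-0.3, -0.2, -0.6]
gripper_width: 0.0594
```

step_arm:
  moves: [5,0,0,-0.1,0,5,0,0,-0.1,0,5,0,0,0,0]

```text
time: 22.38
ee_pos: [0.5523, 0.0132, 0.1057]
tool_rot: [1.129, 1.258, -1.129]
contact_force: [0.5, -0.2, -1.4]
gripper_width: 0.0597
```

step_arm:
  moves: [5,0,0,-0.1,0,5,0,0,0,0]

```text
time: 22.62
ee_pos: [0.5524, 0.0131, 0.1047]
tool_rot: [1.129, 1.258, -1.129]
contact_force: [-1.2, -0.8, -0.0]
gripper_width: 0.0596
```

step_arm:
  moves: [5,0,0,-0.05,0,5,0,0,0,0]

```text
time: 22.88
ee_pos: [0.5524, 0.0132, 0.1046]
tool_rot: [1.129, 1.258, -1.129]
contact_force: [-2.0, -0.1, 5.8]
gripper_width: 0.0599
```

step_arm:
  moves: [7,0,0,0.05,0,7.5,0,0,0,0,7.5,0,0,0,0,7.5,0,0,1,0,7.5,0,0,3,0,7.5,0,0,5,0,7.5,-2,0,2,0,7.5,0,0,0,0,7.5,0,0,0,0]

```text
time: 24.0
ee_pos: [0.5325, 0.0132, 0.2145]
tool_rot: [1.129, 1.258, -1.129]
contact_force: [0.1, 0.1, -0.3]
gripper_width: 0.075
```

Run:
```python
from h import *
o=monitor.get_obs(); print(o['time'],o['ee_pos'],R.from_rotvec(o['tool_rot']).as_matrix()[:,2].round(3),o['contact_force'])
p,im=snap('wrist','w15'); crop(im,170,70,220,220,3,'pics/w15c.png')
```

```text
24.0 [0.53253226 0.01315493 0.21447267] [ 0.108 -0.994  0.   ] [ 0.08409231  0.06087215 -0.34500244]
```

View pics/w15.png

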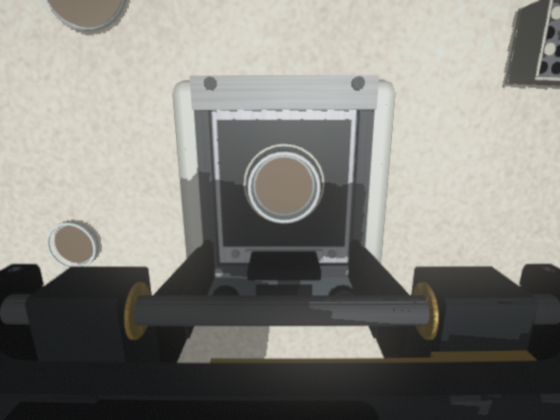

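View pics/w15c.png

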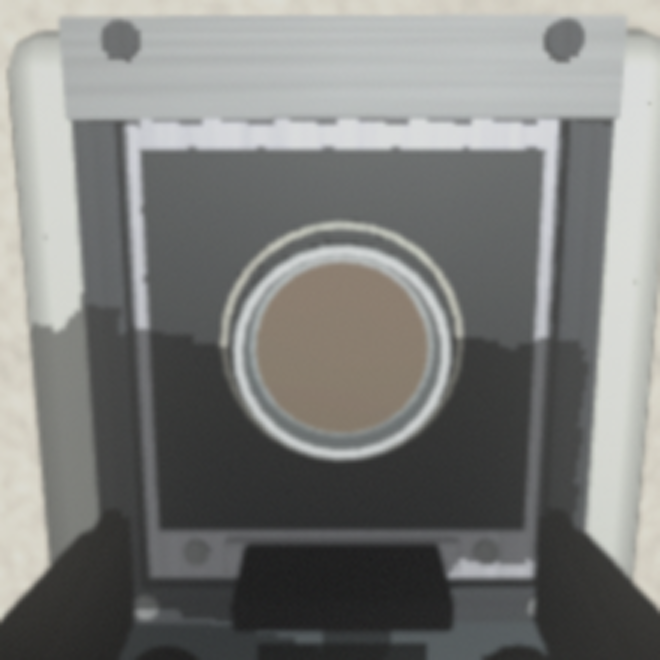

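Run:
```python
from h import *
p,im=load('w15')
f=lambda c:(170+(c[0]+.5)/3-.5,70+(c[1]+.5)/3-.5)
print('dish',plane(p,f((343,352.5)),.115))
t=plane(p,f((342,224)),.101);l=plane(p,f((222,340)),.101);r=plane(p,f((463,335)),.101); print('circle from top pt',t-[.035*.994,.035*.108,0],(l+r)/2)
M=[plane(p,f(c),.101) for c in [(140,150),(546,150),(524,528),(160,528)]]
print('mat ctr',np.mean(M,0)+[.0015,0,0])
```

```text
dish [0.55251233 0.01336066 0.115     ]
circle from top pt [0.55143265 0.01350053 0.101     ] [0.55399964 0.0135722  0.101     ]
mat ctr [0.55221944 0.01318427 0.101     ]
```

step_arm:
  moves: [9.5,-1,2,0,0,9.5,-1.8,4.5,0,0,9.5,-1.8,4.5,0,0,9.5,-1.8,4.5,0,0,9.5,-1.8,4.5,0,0,9.5,-1.8,4.6,-3,0,9.5,0,0,-4.5,0,9.5,0,0,-5,0,9.5,0,0,-3,0,9.5,0,0,0,0,9.5,0,0,0,0]

```text
time: 25.42
ee_pos: [0.4324, 0.2597, 0.0605]
tool_rot: [1.129, 1.258, -1.128]
contact_force: [0.6, 0.7, 0.3]
gripper_width: 0.0951
```

Run:
```python
from h import *
o=monitor.get_obs(); print(o['time'],o['ee_pos'],R.from_rotvec(o['tool_rot']).as_matrix()[:,2].round(3),o['contact_force'])
p,im=snap('wrist','w16')
```

```text
25.425 [0.43241181 0.2596616  0.06050545] [ 0.108 -0.994 -0.   ] [0.57153774 0.69447898 0.2758373 ]
```

View pics/w16.png

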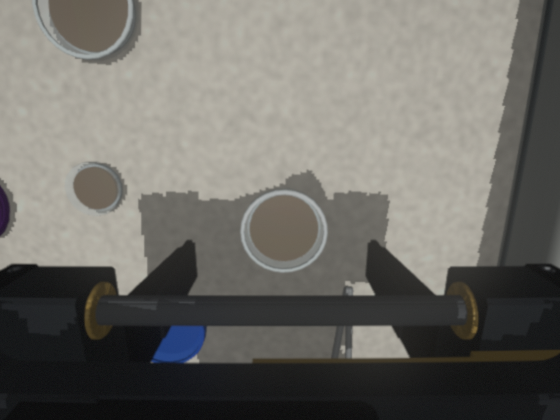

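Run:
```python
from h import *
p,im=load('w16')
print(plane(p,(284,230.5),.014),plane(p,(348,285),.005))
```

```text
[0.43303945 0.25817696 0.014     ] [0.39167519 0.20457452 0.005     ]
```

step_arm:
  moves: [9.5,0,-0.1,-2.5,0,9.5,0,0,-2.1,0,9.5,0,0,-1,0,9.5,0,0,0,0,5,0,0,0,0,5,0,0,0,0,5,0,0,0,0,5,0,0,0,0,5,0,0,0,0]
  grip_force: 5

```text
time: 26.6
ee_pos: [0.4324, 0.2582, 0.0039]
tool_rot: [1.129, 1.258, -1.129]
contact_force: [-0.1, 0.3, 3.2]
gripper_width: 0.06
```

step_arm:
  moves: [9.5,0,0,0,0,9.5,0,0,0,0,9.5,0,0,0,10,9.5,0,0,0,10,9.5,0,0,0,10,9.5,0,0,0,10,9.5,0,0,0,10,9.5,0,0,0,10,9.5,0,0,0,10,9.5,0,0,0,10,9.5,0,0,0,10,9.5,0,0,0,0]

```text
time: 28.1
ee_pos: [0.4323, 0.2581, 0.0037]
tool_rot: [-0.084, 1.569, 0.084]
contact_force: [0.2, 0.7, -0.7]
gripper_width: 0.0951
```

step_arm:
  moves: [5,0,0,0,0,5,0,0,0,0,5,0,0,0,0,5,0,0,0,0,5,0,0,0,0]
  grip_force: 8

```text
time: 28.72
ee_pos: [0.4324, 0.2582, 0.0038]
tool_rot: [-0.085, 1.569, 0.085]
contact_force: [-0.1, 0.0, -0.6]
gripper_width: 0.0601
```

step_arm:
  moves: [5,0,0,2,0,5,0,0,4,0,5,0,0,5,0,5,0,0,4,0,5,0.6,-1.2,2,-6,5,1.2,-2.4,0,-8,5,1.7,-3.5,0,-10,5,1.7,-3.5,0,-10,5,1.7,-3.5,0,-10,5,1.7,-3.5,0,-10,5,1.7,-3.5,0,-10,5,1.1,-2.2,0,-10]

```text
time: 30.22
ee_pos: [0.5468, 0.0236, 0.1736]
tool_rot: [0.924, 1.366, -0.925]
contact_force: [0.4, 0.4, -0.6]
gripper_width: 0.0597
```

step_arm:
  moves: [5,0.6,-1.2,0,-10,5,0,0,0,-6,5,0,0,0,0,5,0,0,0,0]

```text
time: 30.72
ee_pos: [0.5523, 0.0133, 0.1738]
tool_rot: [1.127, 1.26, -1.127]
contact_force: [-0.4, 0.2, 0.3]
gripper_width: 0.0599
```

Run:
```python
from h import *
o=monitor.get_obs(); print(o['time'],o['ee_pos'],R.from_rotvec(o['tool_rot']).as_matrix()[:,2].round(3),o['contact_force'])
p,im=snap('wrist','w17')
```

```text
30.725 [0.55226587 0.01333791 0.17375561] [ 0.111 -0.994  0.   ] [-0.37708814  0.20286759  0.29400893]
```

View pics/w17.png

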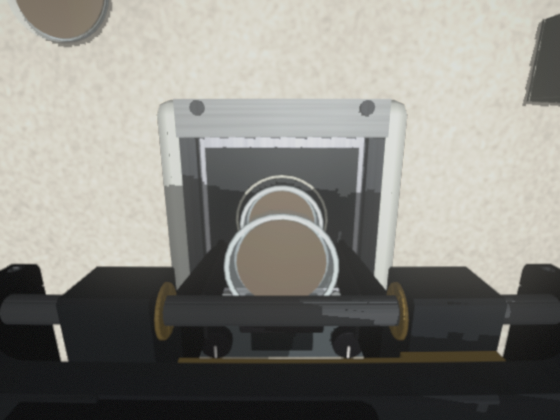

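step_arm:
  moves: [5,0,0,-2,0,5,0,0,-1.8,0,5,0,0,-1,0,5,0,0,-0.4,0,5,0,0,0,0,5,0,0,0,0]

```text
time: 31.52
ee_pos: [0.5526, 0.0132, 0.1223]
tool_rot: [1.129, 1.258, -1.128]
contact_force: [-0.5, 0.3, -0.6]
gripper_width: 0.0597
```

step_arm:
  moves: [5,0,0,-0.1,0,5,0,0,-0.1,0,5,0,0,0,0]

```text
time: 31.9
ee_pos: [0.5523, 0.0132, 0.1197]
tool_rot: [1.129, 1.258, -1.129]
contact_force: [0.1, -0.2, -0.1]
gripper_width: 0.0596
```

step_arm:
  moves: [5,0,0,-0.1,0,5,0,0,0,0]

```text
time: 32.15
ee_pos: [0.5524, 0.0132, 0.1188]
tool_rot: [1.129, 1.258, -1.129]
contact_force: [0.6, -0.4, -0.2]
gripper_width: 0.0599
```

Below rim height without force: it is nesting. A last half millimetre to touch.

step_arm:
  moves: [5,0,0,-0.05,0,5,0,0,0,0]

```text
time: 32.4
ee_pos: [0.5524, 0.0131, 0.1186]
tool_rot: [1.129, 1.258, -1.129]
contact_force: [-1.6, -0.8, 4.2]
gripper_width: 0.0599
```

Contact at z 0.1186 as predicted (0.1046+0.014). Release, and go to the last dish.

step_arm:
  moves: [7,0,0,0.05,0,7.5,0,0,0,0,7.5,0,0,0,0,7.5,0,0,1,0,7.5,0,0,3,0,7.5,0,0,5,0,9.5,0,2,1,0,9.5,0,4.5,0,0,9.5,0,6,0,0,9.5,0,6,0,0,9.5,0,6,0,0,9.5,0.8,6,0,0]

```text
time: 33.9
ee_pos: [0.5594, 0.3208, 0.2186]
tool_rot: [1.128, 1.259, -1.129]
contact_force: [0.9, -0.2, -0.3]
gripper_width: 0.0948
```

step_arm:
  moves: [9.5,0,5,-2,0,9.5,0,2,-5,0,9.5,0,0,-5,0,9.5,0,0,-3,0,9.5,0,0,0,0,9.5,0,0,0,0]

```text
time: 34.65
ee_pos: [0.5607, 0.3887, 0.07]
tool_rot: [1.13, 1.258, -1.128]
contact_force: [-0.8, 0.3, 0.5]
gripper_width: 0.0953
```

Run:
```python
from h import *
o=monitor.get_obs(); print(o['time'],o['ee_pos'],R.from_rotvec(o['tool_rot']).as_matrix()[:,2].round(3),o['contact_force'])
p,im=snap('wrist','w18')
for z in(.014,): print(proj(p,[[.56,.3888,z]]))
```

```text
34.65 [0.56069443 0.38872195 0.06996432] [ 0.108 -0.994 -0.   ] [-0.80368749  0.31465727  0.54144813]
[[281.54044878 227.67276218]]
```

View pics/w18.png

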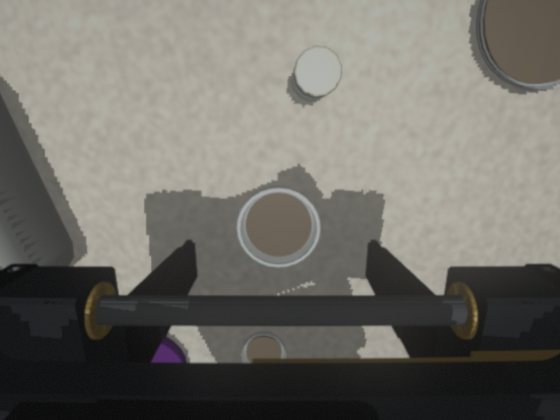

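step_arm:
  moves: [9.5,-0.05,0.1,-2.5,0,9.5,0,0,-2.5,0,9.5,0,0,-1.5,0,9.5,0,0,0,0,5,0,0,0,0,5,0,0,0,0,5,0,0,0,0,5,0,0,0,0,5,0,0,0,0]
  grip_force: 5

```text
time: 35.83
ee_pos: [0.56, 0.3892, 0.004]
tool_rot: [1.129, 1.258, -1.129]
contact_force: [-0.2, 0.1, 1.5]
gripper_width: 0.0601
```

step_arm:
  moves: [9.5,0,0,0,0,9.5,0,0,0,0,9.5,0,0,0,10,9.5,0,0,0,10,9.5,0,0,0,10,9.5,0,0,0,10,9.5,0,0,0,10,9.5,0,0,0,10,9.5,0,0,0,10,9.5,0,0,0,10,9.5,0,0,0,10,9.5,0,0,0,0]

```text
time: 37.33
ee_pos: [0.5598, 0.3891, 0.0036]
tool_rot: [-0.084, 1.569, 0.084]
contact_force: [0.2, -0.4, -0.3]
gripper_width: 0.0951
```

step_arm:
  moves: [5,0,0,0,0,5,0,0,0,0,5,0,0,0,0,5,0,0,0,0,5,0,0,0,0]
  grip_force: 8

```text
time: 37.95
ee_pos: [0.5599, 0.3892, 0.0037]
tool_rot: [-0.085, 1.569, 0.085]
contact_force: [-0.4, -0.1, -1.0]
gripper_width: 0.0598
```

step_arm:
  moves: [5,0,0,2,0,5,0,0,4,0,5,0,0,5,0,5,0,0,4,0,5,0,-1.6,2,-6,5,-0.1,-3,0,-8,5,-0.1,-4.5,0,-10,5,-0.1,-4.5,0,-10,5,-0.1,-4.5,0,-10,5,-0.1,-4.5,0,-10,5,-0.1,-4.5,0,-10,5,-0.1,-4.5,0,-10]

```text
time: 39.45
ee_pos: [0.5528, 0.0718, 0.1752]
tool_rot: [0.924, 1.365, -0.923]
contact_force: [0.7, -0.8, -0.6]
gripper_width: 0.0599
```

step_arm:
  moves: [5,-0.05,-3,0,-10,5,0,-1.8,0,-6,5,0,-1.2,0,0,5,0,0,0,0,5,0,0,0,0]

```text
time: 40.08
ee_pos: [0.5524, 0.0138, 0.174]
tool_rot: [1.128, 1.259, -1.127]
contact_force: [-0.2, -0.6, -0.0]
gripper_width: 0.0596
```

Run:
```python
from h import *
o=monitor.get_obs(); print(o['time'],o['ee_pos'],R.from_rotvec(o['tool_rot']).as_matrix()[:,2].round(3),o['contact_force'])
p,im=snap('wrist','w19')
```

```text
40.075 [0.55238471 0.01375357 0.17402396] [ 0.11  -0.994  0.   ] [-0.19473092 -0.56421129 -0.0245791 ]
```

View pics/w19.png

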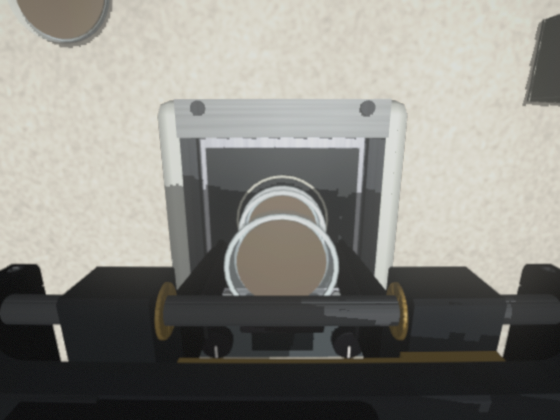

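step_arm:
  moves: [5,0,-0.05,-1.5,0,5,0,0,-1.2,0,5,0,0,-0.8,0,5,0,0,-0.3,0,5,0,0,0,0,5,0,0,0,0]

```text
time: 40.88
ee_pos: [0.5525, 0.0126, 0.1361]
tool_rot: [1.129, 1.258, -1.129]
contact_force: [0.0, 0.2, -0.1]
gripper_width: 0.0598
```

step_arm:
  moves: [5,0,0,-0.1,0,5,0,0,-0.1,0,5,0,0,0,0]

```text
time: 41.25
ee_pos: [0.5524, 0.0127, 0.1337]
tool_rot: [1.129, 1.258, -1.129]
contact_force: [0.6, 0.5, -0.4]
gripper_width: 0.0594
```

step_arm:
  moves: [5,0,0,-0.1,0,5,0,0,0,0]

```text
time: 41.5
ee_pos: [0.5524, 0.0127, 0.1327]
tool_rot: [1.129, 1.258, -1.129]
contact_force: [0.1, 0.4, -0.7]
gripper_width: 0.0597
```

step_arm:
  moves: [5,0,0,-0.05,0,5,0,0,0,0]

```text
time: 41.75
ee_pos: [0.5524, 0.0127, 0.1326]
tool_rot: [1.129, 1.258, -1.129]
contact_force: [-1.4, -1.3, 4.7]
gripper_width: 0.0597
```

Contact exactly at the predicted 0.1326. Release and back away.

step_arm:
  moves: [7,0,0,0.05,0,7.5,0,0,0,0,7.5,0,0,0,0,7.5,0,0,1,0,7.5,0,0,3,0,7.5,0,0,4,0,7.5,-3,0,2,0,7.5,-3,0,0,0,7.5,0,0,0,0,7.5,0,0,0,0]

```text
time: 43.0
ee_pos: [0.4931, 0.0126, 0.2333]
tool_rot: [1.129, 1.257, -1.128]
contact_force: [-0.6, 0.3, 0.1]
gripper_width: 0.0749
```

Run:
```python
from h import *
o=monitor.get_obs(); print(o['time'],o['ee_pos'],o['contact_force'])
p,im=snap('wrist','w20'); crop(im,170,30,220,220,2.7,'pics/w20c.png')
p,im=snap('scene','s20'); im=np.clip(im*1.5,0,255).astype(np.uint8); crop(im,200,150,160,130,5,'pics/s20c.png')
snap('top','t20')
```

```text
43.0 [0.49309949 0.01259849 0.23325266] [-0.60324058  0.26922443  0.05213757]
```

View pics/w20c.png

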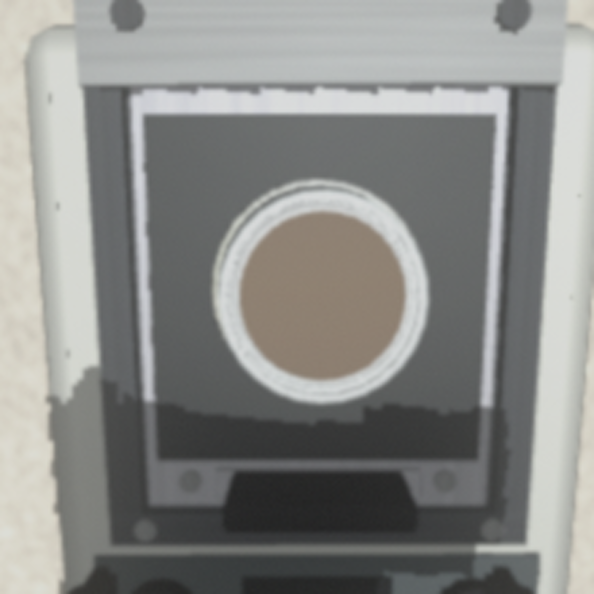

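View pics/s20c.png

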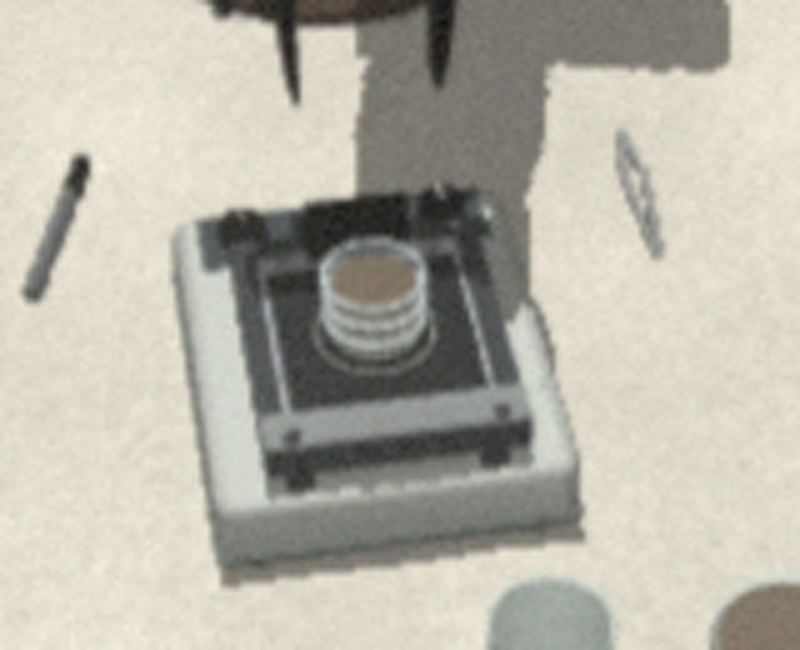

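View pics/t20.png

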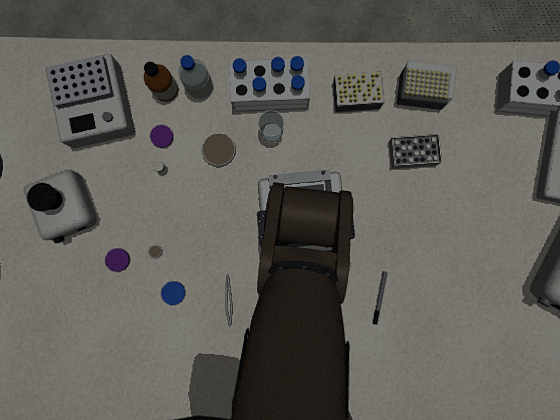

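Run:
```python
from h import *
p,im=load('w20'); print(plane(p,(170+323/2.7,30+295/2.7),.143))
print(bot.hand_in())
```

```text
[0.55307757 0.01294495 0.143     ]
the job is handed in; nothing more can be done
None
```

The platform is fitted in the carriage and the three 60 mm dishes are stacked on its circle. I handed the job in at about 43 s of the 72 s allowed, and the hand-in reported no verdict.

- **Platform:** I gripped the handle by its 60 mm length instead of pinching its thickness as the brief says, because the moves can't tilt the tool. With a loose grip the lift tilted it about 10°. I locked the grip, slid the rear edge under the lip until it touched the floor, and loosened it again to lower the front. In the last camera fit, taken before the dishes went on, it sat within about 1 mm of the carriage centre and at the right height. Its yaw was 6.2°, matching the carriage.
- **Dishes:** I squeezed each one in two directions to centre it before lifting. They touched down at tool heights of 104.6, 118.6 and 132.6 mm, which is exactly the 14 mm nested pitch. The top dish is about 1 mm from the circle's centre. In the pictures the stack looks concentric and level, and the gripper is clear of it.
- **Rest of the bench:** the final top view shows everything else where it was. I compared it by eye and did not measure it.

**Checks that disagreed:**
- The scene camera put the carriage about 4 mm further back than the top and wrist cameras. I went with the two that agreed, and the fit bore them out.
- A free-tilt fit of the seated platform read −0.7°, within picture noise.

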